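Set a router-bed stop screw and lock it with its jam nut

TASK

On the height stop with the red and yellow capped levers, turn the stop screw by its red-capped lever until that lever points over the red line on the stop's base, with the jam nut still loose. Then squeeze the red-capped and yellow-capped levers together to jam the nut firmly against the screw (a steady 10 newtons or more on each lever once the nut has stopped turning), with the screw's lever over the red line while you squeeze it tight, and let go so that it stays there. Leave the other stop and everything else on the bench alone.

Things in the scene. Friction and masses are not known exactly. Their poses are not given: they have to be found in the camera images.
- stop: base of the stop to be set: aluminium disc 144 across and 10 thick, fixed on the plywood bed (bed top is 12 above the table). Origin: centre of the underside, on the vertical screw axis; z up; the red line lies in its -x direction. A small grey collar (42 across) rises to 28 above the origin, the nut to 41, the screw's head to 60.
- mark (a point): middle of the red line on the base disc (line 20 long radially, 5 wide), 61.5 from the screw axis, 11 above the stop's origin
- adjuster (a joint): angle of the stop screw in rad, counter-clockwise positive seen from above; 0 when its lever is exactly over the red line; travel -1.6 to 1.6. It starts 0.4 to 1.0 rad clockwise of the line, so must be turned counter-clockwise. It turns stiffly (about 0.12 N m, 2.4 N at the pin) and stays where left; the nut and its lever ride along with it. On the line means within 0.11 rad (about 6 degrees).
- adjuster_top (a point): centre of the top of the red-capped upright pin at the end of the screw's dark steel lever; the pin is 10 across, its axis 50 from the screw axis, its top 100 above the stop's origin, and it is free down to the lever, whose top is 57 above the origin
- adjuster_pin: that red-capped pin, a sleeve that rolls on the end of the screw lever (origin at the stop's origin height, on the pin's axis)
- locknut (a joint): turn of the jam nut relative to the screw, in rad; clockwise from above (tightening) is positive. The yellow-capped lever stands counter-clockwise of the red-capped one by 1.22 rad minus this value. It starts loose at 0 to 0.2 and jams somewhere between 0.45 and 0.85: where cannot be seen, only felt. Loose means below 0.3. It stays when released.
- locknut_top (a point): centre of the top of the yellow-capped upright pin at the end of the brass nut lever; the pin is 10 across, 50 from the screw axis, its top 100 above the stop's origin; its lever's top is 39 above the origin
- locknut_pin: that yellow-capped pin, a rolling sleeve on the nut lever (origin at the stop's origin height, on the pin's axis). Turning the nut on the screw takes 0.3 N m (6 N at the pin) all the way, more than turns the screw in its base: pushed alone, the nut only drags the screw round with it, so the screw must be held while it is turned. When jammed it stops dead.
- stop2: base of the other stop, same shape, already set and locked; not to be touched
- adjuster2_top (a point): top centre of the blue-capped pin of the other stop's screw lever, 50 from its axis; its white-capped nut lever stands 0.55 rad counter-clockwise of it
- screwdriver: bystander: yellow-handled screwdriver lying down, 200 long (mm); origin at its underside
- wrench: bystander: open-ended steel wrench lying flat, 160 long (mm); origin at its underside
- gluepot: bystander: small amber glass jar, 36 across, 45 tall, standing between the two stops (mm); origin at its underside
- pencil: bystander: flat red pencil, 150 long (mm); origin at its underside
- offcut: bystander: dark wood offcut 70x40x19 (mm); origin at its underside
- lensblank: bystander: round mauve lens blank, 68 across, 10 thick (mm); origin at its underside
- tin: bystander: grey tin, 54 across, 60 tall (mm); origin at its underside

How it is judged:
By the outcome, as a careful person would: the job done as asked, in the order asked, and still so for the second after the job is handed in, with the robot touching nothing.
It also fails if it takes over 59 s, if anything falls off the work surface, if the arm or the gripper's body presses on something with over 40 N, if the wrist force passes 120 N, or if a joint passes its speed limit or range.

ROBOT

A 6-joint arm with a two-finger parallel gripper is mounted at the origin on the work surface. World frame = base frame: x ahead of the robot, y to its left, z up, the work surface at z = 0. Lengths are in mm, angles in degrees, forces in N, time in s.
With the tool pointing down it reaches from about 425 to 950 mm from the base axis. Payload 14.7 kg.
Tool frame: the origin (TCP) lies at the very end of the fingers, on their centre line; the grasp point (between the pads) lies 19 mm behind it; z points along the fingers, y is the direction in which the jaws open and shut (so a half turn about z gives the same grasp; the last joint's range is limited). The gripper opens to 85 mm and grips with 20 to 120 N. Pads are 22 mm wide; open, the fingers measure 114 mm over their backs; the gripper's body (76 mm by 85 mm) begins 54 mm behind the grasp point. The pads swing forward as they close: fully open they stand 13 mm farther back than shut.
Start: joints at [60.871, 27.513, 91.461, -0, 61.026, -2.67], TCP at [289.59, 581.919, 231.297] pointing down, gripper open.
Joint ranges: [-157.49, 157.49], [-46.99, 117.5], [13.45, 153.17], [-89.5, 269.5], [5.16, 153.95], [-167.48, 167.48]. Speed limits (degrees/s): [108.29, 108.29, 136.94, 172.46, 172.46, 172.46].

INTERFACE

Orientations are given as a 3x3 rotation matrix whose columns are the frame's x, y, z axes.
In Python, from bench import bot gives the robot as it stands.
- The arm moves only by the tool arm_command, never from a script. Its argument "increments" is a list of rows, each a list of 7 numbers: the closure, from 0 (fully open) to 1 (shut), then the shift along the tool's x, y, z in m, then the turn, a rotation vector about the tool's x, y, z in rad. In form: [[claw, tx, ty, tz, ax, ay, az], ...]. A call has 1 to 12 rows; each row is the pose to reach, as a shift and turn from the pose commanded when the call began, along the tool's axes at that moment; what a row does not reach only later rows make up. A row lasts 1/10 s, in which the tool goes at most 50 mm and 8.59 degrees, less where a joint would pass 70% of its speed; a pose out of reach is approached as far as the arm can. A call with a gripper value outside its range is refused whole. The fingers move at their own pace and stop on an object; "force" is the grip in N (left out, the last holds). Time passes only in rows, so rows that repeat a pose let the fingers close. It gives the time, the measured TCP pose, the force and the opening at its end, in the units of the state.
- bot.read_state(): the state, without advancing time (a new reading comes with each control period).
- bot.snapshot(name): name is "side" or "top"; returns the picture (480x640x3 uint8, blue, green, red); there is no depth.
- bot.calibration(name): a dict with "fovy" (degrees; the focal length in pixels is half the picture's height over the tangent of half this angle, whatever the lens; pixels are square), "cx", "cy" (the principal point, pixels), "position" and "orientation" of the camera in the world. Camera axes: x right, y up, looking along -z (the intrinsics and any distortion apply to the point x, -y, -z); pixel columns grow to the right and rows downward; lengths in mm; the calibration is good to about 2 mm. A picture is of the moment at which its call begins. calibration takes no time and is no camera call.
- bot.job_done(): hands the job in, once; it reports no verdict.
The state is a dict: "time_s": time; "qpos": joint angles; "dq": joint speeds; "tau": joint torques, N m; "ee_pos": TCP position; "ee_rot": TCP orientation; "force": force on the tool from outside, world axes, zero at the start; "ft_torque": the same for the moment, N m; "grip_width": finger opening in mm.
Only numpy, scipy, OpenCV 4.12 (cv2) and the standard library are available. Lean on these libraries where they do the work, as an engineer would, in place of code of your own. Each camera call takes 0.05 s, during which the arm holds its last target. There are 200 camera calls.

## Working session

There is one attempt and no reset: what is moved stays moved. The work goes in short steps, Python scripts to look and compute and a tool call to move; the robot and the scene stay as the last step left them, time stands still between calls to the robot, and variables do not carry over. Pictures are saved under pics/ and viewed, about 8 in all and at most 12, crops included, and the job is handed in when it is done.

Besides the shell and the picture viewer there is one more tool, called by a JSON object that holds its "name" and its "arguments", one argument or row to a line. arm_command: Moves the arm, as the interface text tells. Its arguments: {"type":"object","properties":{"increments":{"type":"array"},"force":{"type":"number"}},"required":["increments"]}

```bash
ls; mkdir -p pics; python3 - <<'E'
from bench import bot
import cv2
s=bot.read_state(); print(s)
for n in("side","top"):
    print(n,bot.calibration(n)); cv2.imwrite(f"pics/{n}0.png",bot.snapshot(n))
E
```

```text
pics
{'time_s': 0.0, 'qpos': array([ 6.08740084e+01,  2.75502544e+01,  9.14945811e+01,  9.98430863e-04,
        6.10250628e+01, -2.67145478e+00]), 'dq': array([ 0.00833029, -0.05259375,  0.04187598,  0.00404782, -0.07292859,
       -0.03600615]), 'tau': array([ 3.59634134e-03, -9.50681376e+01, -4.30170536e+01,  1.81543278e-04,
        1.26937401e-02, -9.44123499e-07]), 'ee_pos': array([289.35577168, 581.57879256, 230.66245942]), 'ee_rot': array([[-8.95284343e-01,  4.45494754e-01, -6.07107660e-04],
       [ 4.45495162e-01,  8.95283721e-01, -1.05827312e-03],
       [ 7.20784836e-05, -1.21791888e-03, -9.99999256e-01]]), 'force': array([-0.10323374, -0.03064068, -0.20177767]), 'ft_torque': array([0.00650227, 0.00956717, 0.04585082]), 'grip_width': 85.50430204800524}
side {'fovy': 52.981874092884254, 'cx': 320.9356787708247, 'cy': 242.58256701032843, 'position': array([430.77852063, 686.12814434, 658.87583001]), 'orientation': array([[-0.97978145,  0.12017412, -0.15995778],
       [-0.19990834, -0.62024482,  0.7585071 ],
       [-0.00806006,  0.77514808,  0.63172818]])}
top {'fovy': 43.237670051525086, 'cx': 319.9852393177009, 'cy': 240.02199666331003, 'position': array([ 411.50668342,  -15.95695674, 1287.61975242]), 'orientation': array([[-0.02366667,  0.99168299, -0.12650981],
       [-0.99952129, -0.0259941 , -0.01677789],
       [-0.01992685,  0.12605217,  0.99182346]])}
```

View pics/side0.png

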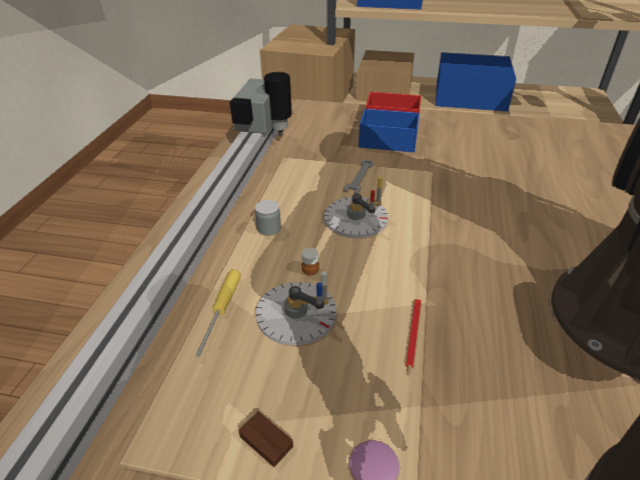

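View pics/top0.png

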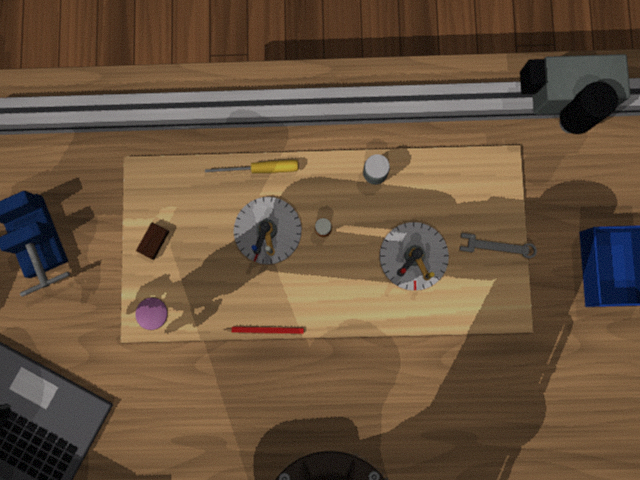

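```bash
cat > h.py <<'E'
import numpy as np, cv2
from bench import bot
def ray(n,u,v):
    c=bot.calibration(n); f=240/np.tan(np.radians(c["fovy"]/2))
    d=c["orientation"]@np.array([(u-c["cx"])/f,-(v-c["cy"])/f,-1]); return c["position"],d
def atz(n,u,v,z):
    p,d=ray(n,u,v); return (p+d*(z-p[2])/d[2])
def px(n,P):
    c=bot.calibration(n); f=240/np.tan(np.radians(c["fovy"]/2))
    q=c["orientation"].T@(np.array(P)-c["position"]); return np.array([c["cx"]+f*q[0]/-q[2],c["cy"]-f*q[1]/-q[2]])
E
python3 - <<'E'
import cv2,numpy as np
a=cv2.imread("pics/top0.png")[211:301,369:459]; b=cv2.imread("pics/side0.png")[170:245,315:395]
a=cv2.resize(a,(540,540),interpolation=3) # x6, offset 369,211
b=cv2.resize(b,(640,600),interpolation=3) # x8
cv2.imwrite("pics/ct.png",a);cv2.imwrite("pics/cs.png",b)
E
```

```text
(no output)
```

View pics/ct.png

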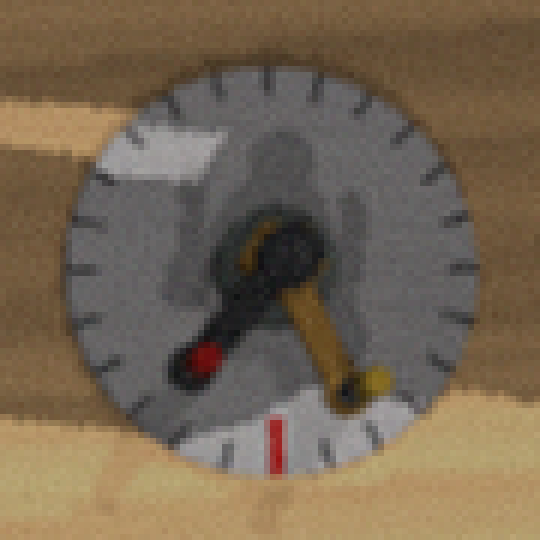

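View pics/cs.png

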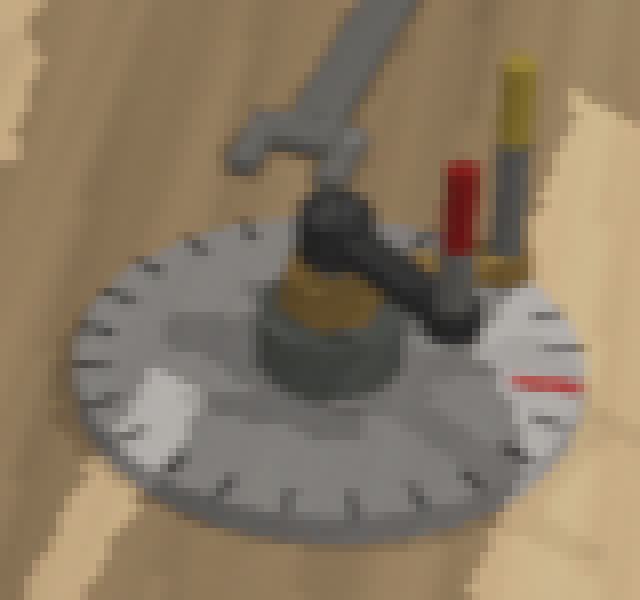

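```bash
cat >> h.py <<'E'
from scipy.optimize import least_squares
def model(p):
    x,y,th,a,b=p  # th = world angle of line direction, a=adjuster, b = yellow angle minus red
    c=np.array([x,y,0]); e=lambda t,r,z: c+[r*np.cos(t),r*np.sin(t),z]
    return dict(red=e(th+a,50,112),yel=e(th+a+b,50,112),mark=e(th,61.5,23),cen=e(0,0,22),head=e(0,0,72))
def fit(obs,p0):
    def res(p):
        m=model(p); return np.concatenate([px(n,m[k])-uv for n,k,uv in obs])
    return least_squares(res,p0,loss="soft_l1")
E
python3 - <<'E'
from h import *
t=lambda u,v:np.array([369+u/6-.5,211+v/6-.5]); s=lambda u,v:np.array([315+u/8-.5,170+v/8-.5])
obs=[("top","red",t(208,355)),("top","yel",t(379,380)),("top","mark",t(277,447)),("top","cen",t(272,272)),("top","head",t(290,250)),
("side","red",s(463,165)),("side","yel",s(519,60)),("side","mark",s(548,384)),("side","head",s(336,210))]
r=fit(obs,[440,-180,3.1,-.7,1.1]); print(r.x.round(3)); print(r.fun.reshape(-1,2).round(2))
for k,v in model(r.x).items(): print(k,v.round(1))
print({n:atz(n,*o,z).round(1) for n,o,z in [("glue",(323,227),57),("wrenchL",(463,242),15),("tin",(376,162),72)]})
E
```

```text
[ 535.409 -190.378   -3.156   18.114   -5.103]
[[ 0.14  0.23]
 [ 0.25 -0.08]
 [ 0.13 -0.25]
 [ 0.06 -0.47]
 [ 0.38  0.69]
 [-0.09  0.8 ]
 [ 0.06  0.58]
 [-0.16  0.22]
 [-0.13  0.47]]
red [ 498.8 -156.3  112. ]
yel [ 490.  -211.2  112. ]
mark [ 473.9 -189.5   23. ]
cen [ 535.4 -190.4   22. ]
head [ 535.4 -190.4   72. ]Traceback (most recent call last):
  File "<stdin>", line 7, in <module>
  File "h.py", line 7, in atz
    p,d=ray(n,u,v); return (p+d*(z-p[2])/d[2])
        ~~~^^^^^^^
  File "h.py", line 4, in ray
    c=bot.calibration(n); f=240/np.tan(np.radians(c["fovy"]/2))
ValueError: cameras: side, top
```

{"name": "arm_command", "arguments": {
  "increments": [
    [0,-0.03,-0.021,0,0,0,0.12],
    [0,-0.06,-0.041,0,0,0,0.24],
    [0,-0.09,-0.062,0,0,0,0.36],
    [0,-0.12,-0.083,0,0,0,0.48],
    [0,-0.15,-0.103,0,0,0,0.6],
    [0,-0.18,-0.124,0,0,0,0.72],
    [0,-0.21,-0.145,0,0,0,0.84],
    [0,-0.24,-0.165,0,0,0,0.96],
    [0,-0.27,-0.186,0,0,0,1.08],
    [0,-0.3,-0.207,0,0,0,1.2],
    [0,-0.33,-0.227,0,0,0,1.32],
    [0,-0.358,-0.248,0,0,0,1.42]
  ]
}}

```text
time_s: 1.3
ee_pos: [500.1, 198.9, 231.1]
ee_rot: [[0.311, 0.95, -0.0], [0.95, -0.311, -0.0], [-0.0, -0.0, -1.0]]
force: [0.3, -0.5, 0.7]
grip_width: 85.5
```

```bash
sed -i 's/^def ray(n,u,v):/_C={n:bot.calibration(n) for n in ("side","top")}\ndef ray(n,u,v):/; s/c=bot.calibration(n); f/c=_C[n]; f/' h.py
cat >> h.py <<'E'
def inc(P,yaw):  # world target TCP mm, world angle of tool y (deg) -> tool shift m, turn rad
    s=bot.read_state(); R=s["ee_rot"]; sh=R.T@(np.array(P)-s["ee_pos"])/1000
    cur=np.degrees(np.arctan2(R[1,1],R[0,1])); d=(yaw-cur+180)%360-180
    Z=np.array([0,0,-1]); 
    from scipy.spatial.transform import Rotation as Ro
    t=np.radians(yaw); y=np.array([np.cos(t),np.sin(t),0]); G=np.c_[np.cross(y,Z),y,Z]
    print("t",s["time_s"],"pos",s["ee_pos"].round(1),"yaw",round(cur,2),"w",round(s["grip_width"],1),"F",s["force"].round(1),"q6",s["qpos"][5].round(1))
    print("shift",sh.round(4),"turn",Ro.from_matrix(R.T@G).as_rotvec().round(4))
E
python3 -c "
from h import *
inc([493.6,-184,200],-99)"
```

```text
t 1.3 pos [500.1 198.9 231.1] yaw -18.1 w 85.5 F [ 0.3 -0.5  0.7] q6 36.6
shift [-0.366   0.1128  0.0312] turn [-0.0000e+00  2.0000e-04  1.4119e+00]
```

{"name": "arm_command", "arguments": {
  "increments": [
    [0,-0.03,0.01,0,0,0,0.12],
    [0,-0.063,0.019,0,0,0,0.24],
    [0,-0.096,0.029,0,0,0,0.36],
    [0,-0.129,0.039,0,0,0,0.48],
    [0,-0.162,0.05,0,0,0,0.6],
    [0,-0.195,0.06,0,0,0,0.72],
    [0,-0.228,0.07,0,0,0,0.84],
    [0,-0.261,0.08,0,0,0,0.96],
    [0,-0.294,0.09,0,0,0,1.08],
    [0,-0.327,0.1,0,0,0,1.2],
    [0,-0.36,0.111,0.02,0,0,1.32],
    [0,-0.366,0.113,0.031,0,0,1.412]
  ]
}}

```text
time_s: 2.5
ee_pos: [494.9, -185.7, 199.4]
ee_rot: [[0.987, -0.159, 0.0], [-0.159, -0.987, -0.001], [0.0, 0.001, -1.0]]
force: [0.2, 1.0, -0.3]
grip_width: 85.4
```

```bash
python3 -c "
from h import *
inc([493.6,-184,80],-99)
a=bot.snapshot('top')[190:320,350:480];b=bot.snapshot('side')[110:270,280:440]
cv2.imwrite('pics/p5.png',np.hstack([cv2.resize(a,(400,400),interpolation=3),cv2.resize(b,(400,400),interpolation=3)]))"
```

```text
t 2.5 pos [ 494.9 -185.7  199.4] yaw -99.12 w 85.4 F [ 0.2  1.  -0.3] q6 75.3
shift [-0.0016 -0.0015  0.1194] turn [ 0.0006 -0.0001 -0.0021]
```

View pics/p5.png

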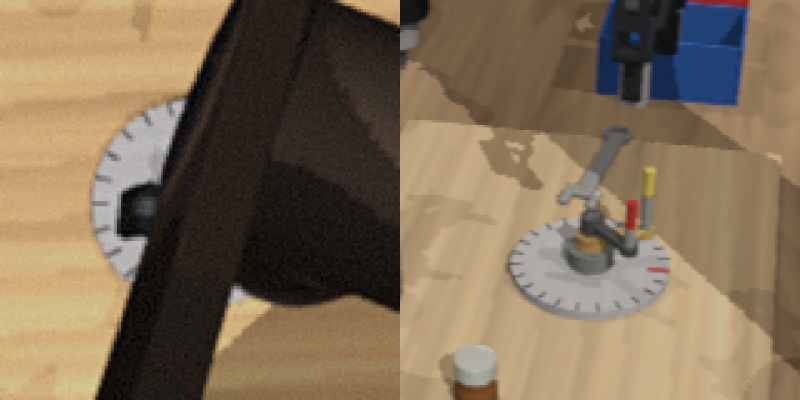

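Side view (right half): the open gripper hangs above the stop, with the pins at crop (632,205) red and (649,172) yellow. The top view is blocked by the arm. I'll descend over both pins.

{"name": "arm_command", "arguments": {
  "increments": [
    [0,-0.0016,-0.0015,0.025,0,0,0],
    [0,-0.0016,-0.0015,0.05,0,0,0],
    [0,-0.0016,-0.0015,0.065,0,0,0],
    [0,-0.0016,-0.0015,0.08,0,0,0],
    [0,-0.0016,-0.0015,0.09,0,0,0],
    [0,-0.0016,-0.0015,0.1,0,0,0],
    [0,-0.0016,-0.0015,0.11,0,0,0],
    [0,-0.0016,-0.0015,0.1194,0,0,0],
    [0,-0.0016,-0.0015,0.1194,0,0,0]
  ]
}}

```text
time_s: 3.5
ee_pos: [493.3, -180.6, 79.9]
ee_rot: [[0.988, -0.151, -0.001], [-0.151, -0.988, 0.001], [-0.001, -0.0, -1.0]]
force: [0.1, -0.5, 0.4]
grip_width: 85.2
```

```bash
python3 -c "
from h import *
inc([493.6,-184,80],-99)
b=bot.snapshot('side')[120:270,290:440]
cv2.imwrite('pics/p6.png',cv2.resize(b,(600,600),interpolation=3))"
```

```text
t 3.5 pos [ 493.3 -180.6   79.9] yaw -98.7 w 85.2 F [ 0.1 -0.5  0.4] q6 75.3
shift [ 0.0008  0.0033 -0.0002] turn [-0.0004  0.0015  0.0053]
```

View pics/p6.png

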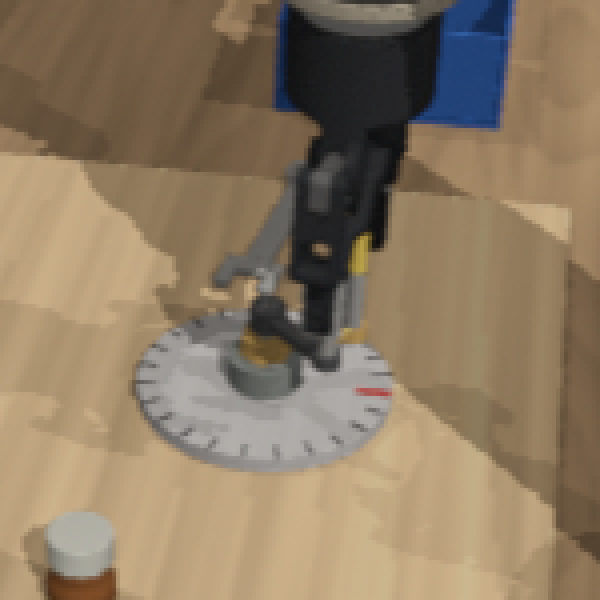

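{"name": "arm_command", "arguments": {
  "increments": [
    [0.18,0.0008,0.0033,0,0,0,0.005],
    [0.18,0.0008,0.0033,0,0,0,0.005],
    [0.18,0.0008,0.0033,0,0,0,0.005],
    [0.18,0.0008,0.0033,0,0,0,0.005]
  ],
  "force": 30
}}

```text
time_s: 3.95
ee_pos: [494.3, -184.4, 81.2]
ee_rot: [[0.988, -0.157, 0.0], [-0.157, -0.988, -0.0], [0.0, 0.0, -1.0]]
force: [0.1, 0.4, -0.3]
grip_width: 70.3
```

```bash
cat >> h.py <<'E'
A=np.array([535.4,-190.4])
def pol(phi,rho,z=80): # phi deg bisector
    t=np.radians(phi); inc([*(A+rho*np.array([np.cos(t),np.sin(t)])),z],phi-270)
E
python3 -c "
from h import *
for p in (171,178,185,192,199,206,211,216): pol(p,40)"
```

```text
t 3.95 pos [ 494.3 -184.4   81.2] yaw -99.01 w 70.3 F [ 0.1  0.4 -0.3] q6 75.3
shift [ 0.0016 -0.0005  0.0012] turn [ 0.0001 -0.0005 -0.0002]
t 3.95 pos [ 494.3 -184.4   81.2] yaw -99.01 w 70.3 F [ 0.1  0.4 -0.3] q6 75.3
shift [0.0019 0.0044 0.0012] turn [ 1.000e-04 -5.000e-04 -1.224e-01]
t 3.95 pos [ 494.3 -184.4   81.2] yaw -99.01 w 70.3 F [ 0.1  0.4 -0.3] q6 75.3
shift [0.0028 0.0092 0.0012] turn [ 2.000e-04 -5.000e-04 -2.446e-01]
t 3.95 pos [ 494.3 -184.4   81.2] yaw -99.01 w 70.3 F [ 0.1  0.4 -0.3] q6 75.3
shift [0.0042 0.0138 0.0012] turn [ 2.000e-04 -5.000e-04 -3.667e-01]
t 3.95 pos [ 494.3 -184.4   81.2] yaw -99.01 w 70.3 F [ 0.1  0.4 -0.3] q6 75.3
shift [0.0063 0.0183 0.0012] turn [ 2.000e-04 -5.000e-04 -4.889e-01]
t 3.95 pos [ 494.3 -184.4   81.2] yaw -99.01 w 70.3 F [ 0.1  0.4 -0.3] q6 75.3
shift [0.0088 0.0224 0.0012] turn [ 3.000e-04 -4.000e-04 -6.111e-01]
t 3.95 pos [ 494.3 -184.4   81.2] yaw -99.01 w 70.3 F [ 0.1  0.4 -0.3] q6 75.3
shift [0.0109 0.0252 0.0012] turn [ 3.000e-04 -4.000e-04 -6.983e-01]
t 3.95 pos [ 494.3 -184.4   81.2] yaw -99.01 w 70.3 F [ 0.1  0.4 -0.3] q6 75.3
shift [0.0133 0.0278 0.0012] turn [ 3.000e-04 -4.000e-04 -7.856e-01]
```

{"name": "arm_command", "arguments": {
  "increments": [
    [0.18,0.0016,0.002,0,0,0,-0.06],
    [0.18,0.0019,0.0044,0,0,0,-0.122],
    [0.18,0.0023,0.0068,0,0,0,-0.184],
    [0.18,0.0028,0.0092,0,0,0,-0.245],
    [0.18,0.0042,0.0138,0,0,0,-0.367],
    [0.18,0.0063,0.0183,0,0,0,-0.489],
    [0.18,0.0088,0.0224,0,0,0,-0.611],
    [0.18,0.0109,0.0252,0,0,0,-0.698],
    [0.18,0.0133,0.0278,0,0,0,-0.786],
    [0.18,0.0133,0.0278,0,0,0,-0.786],
    [0.18,0.0133,0.0278,0,0,0,-0.786]
  ]
}}

```text
time_s: 5.05
ee_pos: [502.9, -213.8, 81.0]
ee_rot: [[0.81, 0.586, 0.0], [0.586, -0.81, -0.0], [0.0, 0.0, -1.0]]
force: [0.3, 0.5, 0.1]
grip_width: 70.5
```

```bash
python3 -c "
from h import *
pol(216,40)
b=bot.snapshot('side')[120:270,290:440];cv2.imwrite('pics/top7.png',bot.snapshot('top'))
cv2.imwrite('pics/p7.png',cv2.resize(b,(600,600),interpolation=3))"
```

```text
t 5.05 pos [ 502.9 -213.8   81. ] yaw -54.13 w 70.5 F [0.3 0.5 0.1] q6 27.9
shift [0.0001 0.0001 0.001 ] turn [ 0.0002 -0.0001 -0.0022]
```

View pics/p7.png

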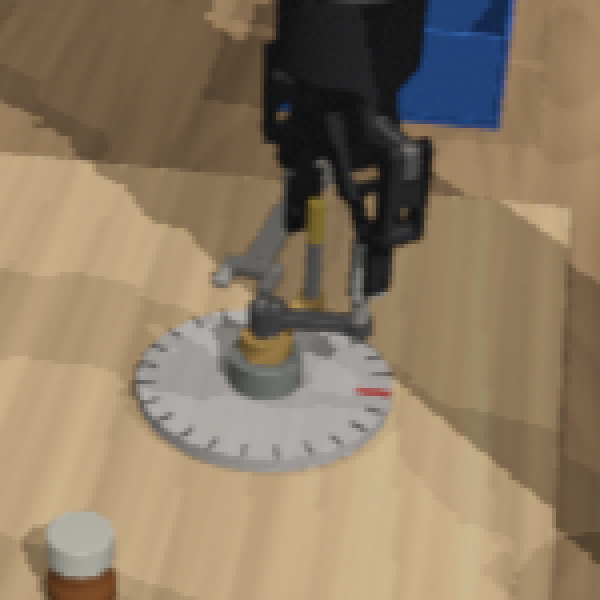

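```bash
python3 -c "
from h import *
for u,v,z in [(357,322,69),(361,314,69),(313,302,51),(317,200,112),(266,298,72),(372,391,23)]:
  P=atz('side',290+u/4-.5,120+v/4-.5,z)[:2]; d=P-A; print(P.round(1),np.hypot(*d).round(1),np.degrees(np.arctan2(d[1],d[0]))%360)
for a in (-.2,-.1,0,.1,.2):
  m=A+50*np.array([np.cos(3.127+a),np.sin(3.127+a)]); print(a,(px('side',[*m,69])+.5-[290,120])*4)"
```

```text
[ 486.1 -189.4] 49.3 178.8451400294084
[ 484.8 -197.6] 51.1 188.0519022500083
[ 514.5 -231.5] 46.1 243.08616354837363
[ 516.7 -240.6] 53.5 249.57126422055927
[ 537.5 -198.9] 8.8 283.68593393285573
[ 474.8 -191.1] 60.6 180.68191124819447
-0.2 [354.31081609 331.82895868]
-0.1 [356.82457525 326.91345182]
0 [358.41885249 321.87672863]
0.1 [359.08710516 316.77162896]
0.2 [358.8325995  311.65058746]
```

```bash
cat >> h.py <<'E'
def sq(ws,L=179.15):
    for w in ws:
        h=np.arcsin((w-10)/100); print(w,"claw",round((85.4-w)/83.5,3)); pol(np.degrees(h)+L,50*np.cos(h),81)
E
python3 -c "
from h import *
sq((66,62,58,54,50))" | grep -v '^t'
```

```text
66 claw 0.232
shift [-0.0014 -0.0018 -0.    ] turn [ 0.0002 -0.0001  0.0471]
62 claw 0.28
shift [-0.0025 -0.0039 -0.    ] turn [ 0.0002 -0.0001  0.0947]
58 claw 0.328
shift [-0.0034 -0.006  -0.    ] turn [ 2.000e-04 -1.000e-04  1.409e-01]
54 claw 0.376
shift [-0.0041 -0.0082 -0.    ] turn [ 2.000e-04 -1.000e-04  1.859e-01]
50 claw 0.424
shift [-0.0046 -0.0103 -0.    ] turn [ 2.0e-04 -1.0e-04  2.3e-01]
```

{"name": "arm_command", "arguments": {
  "increments": [
    [0.206,-0.0007,-0.0009,0,0,0,0.023],
    [0.232,-0.0014,-0.0018,0,0,0,0.047],
    [0.256,-0.002,-0.0029,0,0,0,0.071],
    [0.28,-0.0025,-0.0039,0,0,0,0.095],
    [0.304,-0.003,-0.005,0,0,0,0.118],
    [0.328,-0.0034,-0.006,0,0,0,0.141],
    [0.352,-0.0038,-0.0071,0,0,0,0.163],
    [0.376,-0.0041,-0.0082,0,0,0,0.186],
    [0.4,-0.0044,-0.0093,0,0,0,0.208],
    [0.424,-0.0046,-0.0103,0,0,0,0.23],
    [0.424,-0.0046,-0.0103,0,0,0,0.23]
  ],
  "force": 30
}}

```text
time_s: 6.25
ee_pos: [493.8, -208.6, 81.5]
ee_rot: [[0.923, 0.386, 0.002], [0.386, -0.923, -0.001], [0.001, 0.002, -1.0]]
force: [0.6, -0.8, 8.1]
grip_width: 48.9
```

```bash
python3 -c "
from h import *
sq((50,46,42,38,34,30,26))
b=bot.snapshot('side')[180:230,330:400]
cv2.imwrite('pics/p8.png',cv2.resize(b,(700,500),interpolation=3))"
```

```text
50 claw 0.424
t 6.25 pos [ 493.8 -208.6   81.5] yaw -67.3 w 48.9 F [ 0.6 -0.8  8.1] q6 41.2
shift [-0.0004 -0.0007  0.0005] turn [ 0.0015 -0.0012 -0.0004]
46 claw 0.472
t 6.25 pos [ 493.8 -208.6   81.5] yaw -67.3 w 48.9 F [ 0.6 -0.8  8.1] q6 41.2
shift [-0.0012 -0.0027  0.0005] turn [ 0.0015 -0.0012  0.0428]
42 claw 0.52
t 6.25 pos [ 493.8 -208.6   81.5] yaw -67.3 w 48.9 F [ 0.6 -0.8  8.1] q6 41.2
shift [-0.0018 -0.0048  0.0005] turn [ 0.0015 -0.0013  0.0854]
38 claw 0.568
t 6.25 pos [ 493.8 -208.6   81.5] yaw -67.3 w 48.9 F [ 0.6 -0.8  8.1] q6 41.2
shift [-0.0022 -0.0068  0.0005] turn [ 0.0015 -0.0013  0.1273]
34 claw 0.616
t 6.25 pos [ 493.8 -208.6   81.5] yaw -67.3 w 48.9 F [ 0.6 -0.8  8.1] q6 41.2
shift [-0.0024 -0.0089  0.0005] turn [ 0.0014 -0.0013  0.1687]
30 claw 0.663
t 6.25 pos [ 493.8 -208.6   81.5] yaw -67.3 w 48.9 F [ 0.6 -0.8  8.1] q6 41.2
shift [-0.0025 -0.0109  0.0005] turn [ 0.0014 -0.0014  0.2097]
26 claw 0.711
t 6.25 pos [ 493.8 -208.6   81.5] yaw -67.3 w 48.9 F [ 0.6 -0.8  8.1] q6 41.2
shift [-0.0024 -0.013   0.0005] turn [ 0.0014 -0.0014  0.2504]
```

View pics/p8.png

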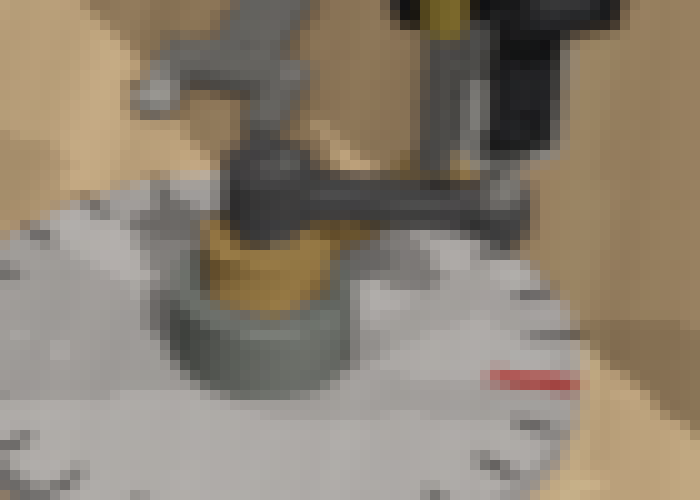

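```bash
python3 -c "
from h import *
c=lambda P:((px('side',P)+.5-[330,180])*10).round(0)
print('mark',c([*(A+61.5*np.array([np.cos(3.127),np.sin(3.127)])),23]),'head',c([*A,72]))
for a in (-.1,0,.1,.2):
  e=lambda r:[*(A+r*np.array([np.cos(3.127+a),np.sin(3.127+a)])),69]; p,q,t=c(e(20)),c(e(40)),c(e(57)); print(a,p,q,c(e(50)),t,(q-p)[1]/(q-p)[0])"
```

```text
mark [533. 382.] head [269. 167.]
-0.1 [357. 194.] [447. 209.] [492. 217.] [524. 223.] 0.16666666666666666
0 [359. 189.] [450. 199.] [496. 205.] [528. 208.] 0.10989010989010989
0.1 [360. 184.] [452. 189.] [498. 192.] [530. 194.] 0.05434782608695652
0.2 [360. 179.] [451. 179.] [497. 179.] [529. 179.] 0.0
```

The picture shows the red lever's tip at crop (500,200), against a predicted (496,205) on the line. Its slope gives about +0.03 rad. The nut is closing, so I'll keep squeezing in step.

{"name": "arm_command", "arguments": {
  "increments": [
    [0.448,-0.0008,-0.0017,0,0,0,0.021],
    [0.472,-0.0012,-0.0027,0,0,0,0.043],
    [0.496,-0.0015,-0.0038,0,0,0,0.064],
    [0.52,-0.0018,-0.0048,0,0,0,0.085],
    [0.52,-0.0018,-0.0048,0,0,0,0.085]
  ],
  "force": 30
}}

```text
time_s: 6.8
ee_pos: [490.5, -204.9, 81.7]
ee_rot: [[0.952, 0.306, 0.002], [0.306, -0.952, -0.001], [0.002, 0.002, -1.0]]
force: [0.7, -1.1, 10.6]
grip_width: 41.2
```

```bash
python3 -c "
from h import *
sq((42,40,38,36,34,32,30,28))"|grep -v '^t [^4]*pos.*X'
```

```text
42 claw 0.52
t 6.8 pos [ 490.5 -204.9   81.7] yaw -72.16 w 41.2 F [ 0.7 -1.1 10.6] q6 46.2
shift [-0.0002 -0.0001  0.0007] turn [ 0.0017 -0.0016  0.0004]
40 claw 0.544
t 6.8 pos [ 490.5 -204.9   81.7] yaw -72.16 w 41.2 F [ 0.7 -1.1 10.6] q6 46.2
shift [-0.0005 -0.0011  0.0007] turn [ 0.0017 -0.0017  0.0215]
38 claw 0.568
t 6.8 pos [ 490.5 -204.9   81.7] yaw -72.16 w 41.2 F [ 0.7 -1.1 10.6] q6 46.2
shift [-0.0008 -0.0021  0.0007] turn [ 0.0016 -0.0017  0.0424]
36 claw 0.592
t 6.8 pos [ 490.5 -204.9   81.7] yaw -72.16 w 41.2 F [ 0.7 -1.1 10.6] q6 46.2
shift [-0.001  -0.0031  0.0007] turn [ 0.0016 -0.0017  0.0631]
34 claw 0.616
t 6.8 pos [ 490.5 -204.9   81.7] yaw -72.16 w 41.2 F [ 0.7 -1.1 10.6] q6 46.2
shift [-0.0012 -0.0041  0.0006] turn [ 0.0016 -0.0017  0.0838]
32 claw 0.64
t 6.8 pos [ 490.5 -204.9   81.7] yaw -72.16 w 41.2 F [ 0.7 -1.1 10.6] q6 46.2
shift [-0.0013 -0.0051  0.0006] turn [ 0.0016 -0.0017  0.1043]
30 claw 0.663
t 6.8 pos [ 490.5 -204.9   81.7] yaw -72.16 w 41.2 F [ 0.7 -1.1 10.6] q6 46.2
shift [-0.0014 -0.0062  0.0006] turn [ 0.0016 -0.0018  0.1248]
28 claw 0.687
t 6.8 pos [ 490.5 -204.9   81.7] yaw -72.16 w 41.2 F [ 0.7 -1.1 10.6] q6 46.2
shift [-0.0015 -0.0072  0.0006] turn [ 0.0015 -0.0018  0.1452]
```

{"name": "arm_command", "arguments": {
  "increments": [
    [0.544,-0.0005,-0.0011,0,0,0,0.021],
    [0.568,-0.0008,-0.0021,0,0,0,0.042],
    [0.58,-0.0009,-0.0026,0,0,0,0.053],
    [0.58,-0.0009,-0.0026,0,0,0,0.053]
  ],
  "force": 30
}}

```text
time_s: 7.2
ee_pos: [489.3, -203.1, 82.2]
ee_rot: [[0.967, 0.256, 0.003], [0.256, -0.967, -0.002], [0.003, 0.002, -1.0]]
force: [0.3, -0.8, 19.5]
grip_width: 36.7
```

```bash
python3 -c "
from h import *
sq((36,34,32,30,28))"|grep -v '^t [^4]*pos.*X'
```

```text
36 claw 0.592
t 7.2 pos [ 489.3 -203.1   82.2] yaw -75.18 w 36.7 F [ 0.3 -0.8 19.5] q6 49.4
shift [-0.0005 -0.001   0.0012] turn [ 0.0025 -0.0027  0.0105]
34 claw 0.616
t 7.2 pos [ 489.3 -203.1   82.2] yaw -75.18 w 36.7 F [ 0.3 -0.8 19.5] q6 49.4
shift [-0.0008 -0.002   0.0012] turn [ 0.0024 -0.0027  0.0312]
32 claw 0.64
t 7.2 pos [ 489.3 -203.1   82.2] yaw -75.18 w 36.7 F [ 0.3 -0.8 19.5] q6 49.4
shift [-0.001  -0.003   0.0012] turn [ 0.0024 -0.0027  0.0517]
30 claw 0.663
t 7.2 pos [ 489.3 -203.1   82.2] yaw -75.18 w 36.7 F [ 0.3 -0.8 19.5] q6 49.4
shift [-0.0011 -0.004   0.0012] turn [ 0.0024 -0.0028  0.0722]
28 claw 0.687
t 7.2 pos [ 489.3 -203.1   82.2] yaw -75.18 w 36.7 F [ 0.3 -0.8 19.5] q6 49.4
shift [-0.0012 -0.005   0.0012] turn [ 0.0023 -0.0028  0.0926]
```

{"name": "arm_command", "arguments": {
  "increments": [
    [0.59,-0.0003,-0.0005,-0.001,0,0,0.005],
    [0.6,-0.0003,-0.0007,-0.001,0,0,0.01],
    [0.605,-0.0003,-0.001,-0.001,0,0,0.01],
    [0.605,-0.0003,-0.001,-0.001,0,0,0.01]
  ],
  "force": 30
}}

```text
time_s: 7.6
ee_pos: [488.7, -202.1, 82.5]
ee_rot: [[0.969, 0.247, 0.003], [0.247, -0.969, -0.001], [0.002, 0.002, -1.0]]
force: [4.2, -2.0, 6.7]
grip_width: 35.7
```

```bash
python3 -c "
from h import *
sq((34,36,))
b=bot.snapshot('side')[180:230,330:400]
cv2.imwrite('pics/p9.png',cv2.resize(b,(700,500),interpolation=3))"
```

```text
34 claw 0.616
t 7.6 pos [ 488.7 -202.1   82.5] yaw -75.7 w 35.7 F [ 4.2 -2.   6.7] q6 50.0
shift [-0.0004 -0.0008  0.0015] turn [ 0.0019 -0.0022  0.0221]
36 claw 0.592
t 7.6 pos [ 488.7 -202.1   82.5] yaw -75.7 w 35.7 F [ 4.2 -2.   6.7] q6 50.0
shift [-0.0001  0.0002  0.0015] turn [ 0.002  -0.0022  0.0015]
```

View pics/p9.png

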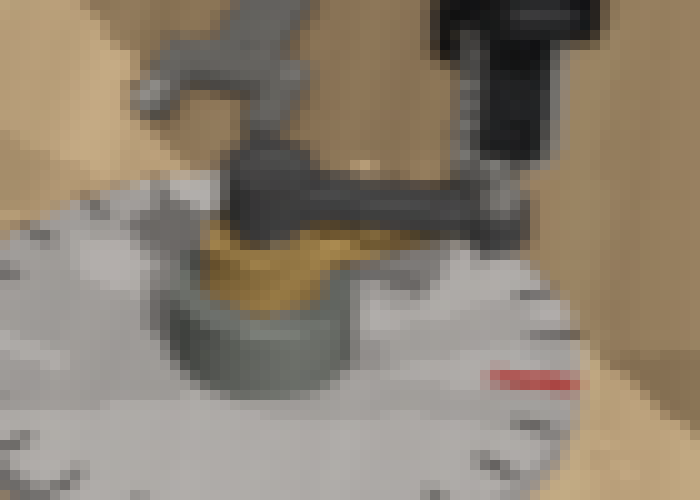

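The lever is still over the line, with its tip at about (500,205). The width has started to lag the command, so the nut is probably jamming. I'll press further with the TCP held in place.

{"name": "arm_command", "arguments": {
  "increments": [
    [0.615,0,0,0,0,0,0],
    [0.625,0,0,0,0,0,0],
    [0.635,0,0,0,0,0,0],
    [0.635,0,0,0,0,0,0]
  ],
  "force": 30
}}

```text
time_s: 8.05
ee_pos: [488.7, -202.1, 82.6]
ee_rot: [[0.969, 0.247, 0.003], [0.247, -0.969, -0.001], [0.002, 0.002, -1.0]]
force: [4.3, -1.9, 7.4]
grip_width: 35.3
```

```bash
python3 -c "
from h import *
sq((35,))"
```

```text
35 claw 0.604
t 8.05 pos [ 488.7 -202.1   82.6] yaw -75.69 w 35.3 F [ 4.3 -1.9  7.4] q6 50.0
shift [-0.0003 -0.0003  0.0016] turn [ 0.002  -0.0023  0.0118]
```

{"name": "arm_command", "arguments": {
  "increments": [
    [0.68,0,0,0,0,0,0],
    [0.72,0,0,0,0,0,0],
    [0.8,0,0,0,0,0,0],
    [0.9,0,0,0,0,0,0],
    [0.9,0,0,0,0,0,0],
    [0.9,0,0,0,0,0,0],
    [0.9,0,0,0,0,0,0],
    [0.9,0,0,0,0,0,0],
    [0.9,0,0,0,0,0,0],
    [0.9,0,0,0,0,0,0]
  ],
  "force": 40
}}

```text
time_s: 9.05
ee_pos: [488.5, -201.9, 82.6]
ee_rot: [[0.969, 0.247, 0.002], [0.247, -0.969, -0.001], [0.002, 0.002, -1.0]]
force: [2.7, -1.0, 11.6]
grip_width: 34.1
```

```bash
python3 -c "
from h import *
sq((35,))
b=bot.snapshot('side')[180:230,330:400]
cv2.imwrite('pics/p10.png',cv2.resize(b,(700,500),interpolation=3))"
```

```text
35 claw 0.604
t 9.05 pos [ 488.5 -201.9   82.6] yaw -75.7 w 34.1 F [ 2.7 -1.  11.6] q6 50.0
shift [-0.0002 -0.0002  0.0016] turn [ 0.0017 -0.002   0.0118]
```

View pics/p10.png

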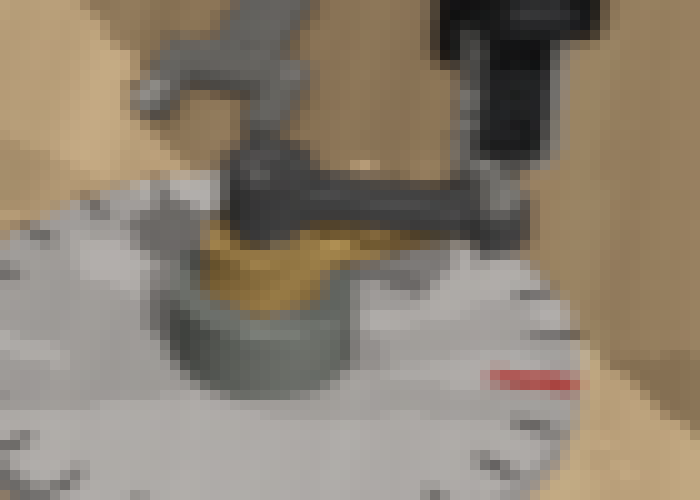

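Lever unchanged, tip still at about (500,205). I'll keep holding to confirm the width is steady.

{"name": "arm_command", "arguments": {
  "increments": [
    [0.9,0,0,0,0,0,0],
    [0.9,0,0,0,0,0,0],
    [0.9,0,0,0,0,0,0],
    [0.9,0,0,0,0,0,0],
    [0.9,0,0,0,0,0,0],
    [0.9,0,0,0,0,0,0]
  ],
  "force": 40
}}

```text
time_s: 9.7
ee_pos: [488.5, -201.9, 82.6]
ee_rot: [[0.969, 0.247, 0.002], [0.247, -0.969, -0.001], [0.002, 0.002, -1.0]]
force: [2.3, -0.5, 11.0]
grip_width: 34.2
```

{"name": "arm_command", "arguments": {
  "increments": [
    [0.9,0,0,0,0,0,0],
    [0.9,0,0,0,0,0,0],
    [0.9,0,0,0,0,0,0],
    [0.9,0,0,0,0,0,0],
    [0.9,0,0,0,0,0,0],
    [0.9,0,0,0,0,0,0]
  ],
  "force": 60
}}

```text
time_s: 10.3
ee_pos: [488.3, -201.9, 83.0]
ee_rot: [[0.969, 0.247, 0.002], [0.247, -0.969, -0.001], [0.002, 0.002, -1.0]]
force: [-0.7, -0.0, 21.7]
grip_width: 30.3
```

{"name": "arm_command", "arguments": {
  "increments": [
    [0.9,0,0,0,0,0,0],
    [0.9,0,0,0,0,0,0],
    [0.9,0,0,0,0,0,0],
    [0.9,0,0,0,0,0,0],
    [0.9,0,0,0,0,0,0],
    [0.9,0,0,0,0,0,0]
  ],
  "force": 60
}}

```text
time_s: 10.9
ee_pos: [488.3, -201.9, 83.0]
ee_rot: [[0.969, 0.247, 0.002], [0.247, -0.969, -0.001], [0.002, 0.002, -1.0]]
force: [-0.1, 0.4, 19.9]
grip_width: 30.3
```

```bash
python3 -c "
from h import *
sq((30,))
b=bot.snapshot('side')[180:230,330:400]
b=cv2.resize(b,(700,500),interpolation=3); cv2.imwrite('pics/p11.png',b)
a=cv2.imread('pics/p10.png'); p9=cv2.imread('pics/p9.png')
crop=lambda i:cv2.resize(i[150:300,300:550],(750,450))
n=lambda i:i
d=cv2.absdiff(a,b).max(2); print(np.percentile(d,[50,95,99,100]))
print([cv2.absdiff(p9,a).max(2)[150:300,300:550].mean(), d[150:300,300:550].mean()])
cv2.imwrite('pics/c11.png',np.vstack([cv2.resize(i[80:300,200:550],(477,300)) for i in (a,b)]))"
```

```text
30 claw 0.663
t 10.9 pos [ 488.3 -201.9   83. ] yaw -75.69 w 30.3 F [-0.1  0.4 19.9] q6 50.0
shift [-0.0005 -0.0026  0.002 ] turn [ 0.0016 -0.0019  0.0632]
[ 1.  8. 21. 45.]
[np.float64(2.2133333333333334), np.float64(4.749333333333333)]
```

View pics/c11.png

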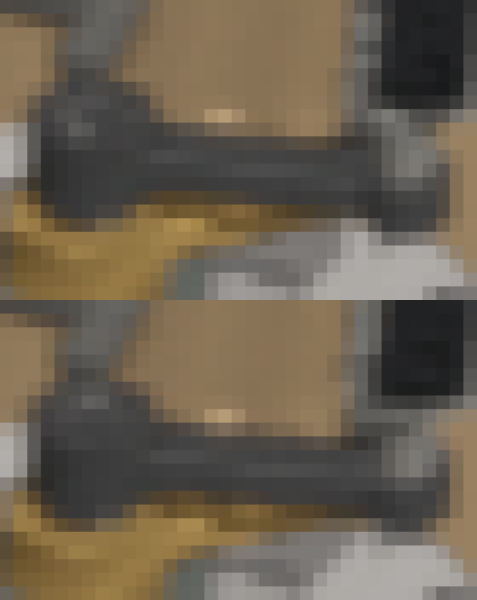

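Both levers moved a little between 40 N and 60 N (the red lever slightly counter-clockwise, the brass one further clockwise). So the 40 N stall wasn't a real stop. I'll recentre and press harder.

{"name": "arm_command", "arguments": {
  "increments": [
    [0.9,-0.0002,-0.0009,0,0,0,0.02],
    [0.9,-0.0004,-0.0018,0,0,0,0.04],
    [0.9,-0.0005,-0.0026,0,0,0,0.063],
    [0.9,-0.0005,-0.0026,0,0,0,0.063]
  ],
  "force": 60
}}

```text
time_s: 11.35
ee_pos: [487.7, -199.6, 83.0]
ee_rot: [[0.983, 0.185, 0.003], [0.185, -0.983, -0.002], [0.003, 0.002, -1.0]]
force: [0.9, 0.7, 18.5]
grip_width: 30.1
```

{"name": "arm_command", "arguments": {
  "increments": [
    [0.9,0,0,0,0,0,0],
    [0.9,0,0,0,0,0,0],
    [0.9,0,0,0,0,0,0],
    [0.9,0,0,0,0,0,0],
    [0.9,0,0,0,0,0,0],
    [0.9,0,0,0,0,0,0]
  ],
  "force": 70
}}

```text
time_s: 11.95
ee_pos: [487.5, -199.6, 83.2]
ee_rot: [[0.983, 0.186, 0.003], [0.186, -0.983, -0.001], [0.003, 0.002, -1.0]]
force: [0.3, 1.0, 22.0]
grip_width: 27.8
```

{"name": "arm_command", "arguments": {
  "increments": [
    [0.9,0,0,0,0,0,0],
    [0.9,0,0,0,0,0,0],
    [0.9,0,0,0,0,0,0],
    [0.9,0,0,0,0,0,0],
    [0.9,0,0,0,0,0,0],
    [0.9,0,0,0,0,0,0]
  ],
  "force": 85
}}

```text
time_s: 12.55
ee_pos: [487.4, -199.6, 83.4]
ee_rot: [[0.983, 0.186, 0.003], [0.186, -0.983, -0.001], [0.002, 0.002, -1.0]]
force: [-2.0, 0.3, 27.8]
grip_width: 24.8
```

```bash
python3 -c "
from h import *
sq((30,28,26))
s=bot.read_state();print(s['ft_torque'],s['tau'].round(1))"
```

```text
30 claw 0.663
t 12.55 pos [ 487.4 -199.6   83.4] yaw -79.3 w 24.8 F [-2.   0.3 27.8] q6 53.7
shift [-0.0002 -0.0002  0.0024] turn [ 0.0019 -0.0024  0.0003]
28 claw 0.687
t 12.55 pos [ 487.4 -199.6   83.4] yaw -79.3 w 24.8 F [-2.   0.3 27.8] q6 53.7
shift [-0.0003 -0.0012  0.0024] turn [ 0.0019 -0.0025  0.0207]
26 claw 0.711
t 12.55 pos [ 487.4 -199.6   83.4] yaw -79.3 w 24.8 F [-2.   0.3 27.8] q6 53.7
shift [-0.0005 -0.0022  0.0024] turn [ 0.0019 -0.0025  0.041 ]
[-0.34607592  0.1929305  -0.00039605] [  0.1 -67.3 -21.1   0.3  -0.4   0. ]
```

Width falls linearly with grip force (0.2 mm/N). At 24.8 mm the nut would be at 0.92, past its possible range. So this is finger compliance and the nut is already jammed. My recentring will have nudged the screw clockwise, so I'll turn it back, still squeezing.

```bash
python3 -c "
from h import *
sq((36,37))
b=bot.snapshot('side')[180:230,330:400]
cv2.imwrite('pics/p12.png',cv2.resize(b,(700,500),interpolation=3))
g=lambda f:cv2.cvtColor(cv2.imread(f),6)
# tracks of lever edges: steepest dark edge along columns
for f in('p9','p10','p11','p12'):
  i=cv2.resize(g(f'pics/{f}.png'),(70,50),interpolation=cv2.INTER_AREA).astype(float)
  r=[]
  for c in range(34,45):
    d=np.diff(i[12:22,c]); k=d.argmin(); w=np.clip(-d[max(0,k-1):k+2],0,None); r.append(12.5+(w*np.arange(max(0,k-1),k+len(w)-(1 if k else 0))[:len(w)]).sum()/w.sum())
  p=np.polyfit(range(34,45),r,1); print(f,'slope',p[0].round(3),'y@40',np.polyval(p,40).round(2))"
```

```text
36 claw 0.592
t 12.55 pos [ 487.4 -199.6   83.4] yaw -79.3 w 24.8 F [-2.   0.3 27.8] q6 53.7
shift [0.0006 0.0028 0.0024] turn [ 0.002  -0.0024 -0.0614]
37 claw 0.58
t 12.55 pos [ 487.4 -199.6   83.4] yaw -79.3 w 24.8 F [-2.   0.3 27.8] q6 53.7
shift [0.0008 0.0033 0.0024] turn [ 0.002  -0.0024 -0.0717]
p9 slope 0.072 y@40 17.43
p10 slope 0.086 y@40 17.41
p11 slope 0.097 y@40 17.32
p12 slope 0.103 y@40 17.48
```

{"name": "arm_command", "arguments": {
  "increments": [
    [0.9,0.0001,0.0005,0,0,0,-0.01],
    [0.9,0.0003,0.001,0,0,0,-0.02],
    [0.9,0.0003,0.0014,0,0,0,-0.03],
    [0.9,0.0003,0.0014,0,0,0,-0.03],
    [0.9,0.0003,0.0014,0,0,0,-0.03],
    [0.9,0.0003,0.0014,0,0,0,-0.03],
    [0.9,0.0003,0.0014,0,0,0,-0.03],
    [0.9,0.0003,0.0014,0,0,0,-0.03],
    [0.9,0.0003,0.0014,0,0,0,-0.03],
    [0.9,0.0003,0.0014,0,0,0,-0.03]
  ],
  "force": 60
}}

```text
time_s: 13.6
ee_pos: [487.7, -200.8, 83.4]
ee_rot: [[0.977, 0.215, 0.002], [0.215, -0.977, -0.001], [0.002, 0.002, -1.0]]
force: [-2.6, 1.1, 29.5]
grip_width: 25.1
```

{"name": "arm_command", "arguments": {
  "increments": [
    [0.7,0,0,0,0,0,0],
    [0.62,0,0,0,0,0,0],
    [0.56,0,0,0,0,0,0],
    [0.5,0,0,0,0,0,0],
    [0.44,0,0,0,0,0,0],
    [0.38,0,0,0,0,0,0],
    [0.38,0,0,0,0,0,0],
    [0.38,0,0,0,0,0,0]
  ]
}}

```text
time_s: 14.4
ee_pos: [486.6, -200.2, 81.8]
ee_rot: [[0.976, 0.216, -0.0], [0.216, -0.976, 0.0], [-0.0, -0.0, -1.0]]
force: [0.9, 0.4, 0.7]
grip_width: 52.6
```

{"name": "arm_command", "arguments": {
  "increments": [
    [0.38,0,0,-0.01,0,0,0],
    [0.38,0,0,-0.025,0,0,0],
    [0.38,0,0,-0.05,0,0,0],
    [0.38,0,0,-0.09,0,0,0],
    [0.38,0,0,-0.13,0,0,0],
    [0.38,-0.04,0,-0.15,0,0,0],
    [0.38,-0.04,0.04,-0.15,0,0,0],
    [0.38,-0.04,0.08,-0.15,0,0,0],
    [0.38,-0.04,0.12,-0.15,0,0,0],
    [0.38,-0.04,0.16,-0.15,0,0,0],
    [0.38,-0.04,0.2,-0.15,0,0,0],
    [0.38,-0.04,0.2,-0.15,0,0,0]
  ]
}}

```text
time_s: 15.6
ee_pos: [491.6, -408.7, 232.5]
ee_rot: [[0.977, 0.214, 0.001], [0.214, -0.977, -0.002], [0.001, 0.002, -1.0]]
force: [0.2, -0.1, 0.0]
grip_width: 53.2
```

```bash
python3 -c "
from h import *
a=bot.snapshot('top')[211:301,369:459];b=bot.snapshot('side')[170:245,315:395]
cv2.imwrite('pics/p13.png',np.hstack([cv2.resize(a,(360,360),interpolation=3),cv2.resize(b,(384,360),interpolation=3)]))
s=bot.read_state();print(s['ee_pos'],s['force'])"
```

```text
[ 490.60420761 -404.7068155   232.04207655] [-0.21939984  1.68479877 -0.80496701]
```

View pics/p13.png

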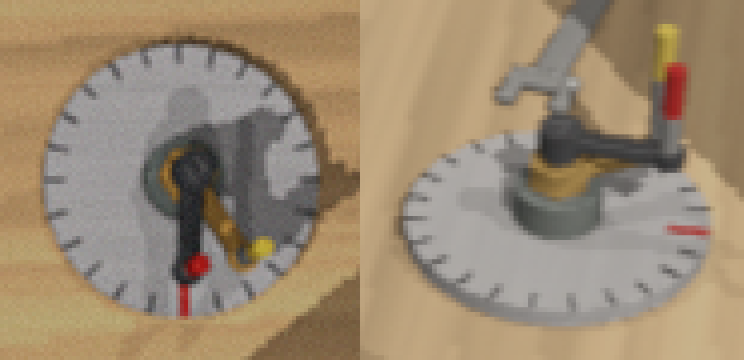

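```bash
python3 -c "
from h import *
t=lambda u,v:np.array([369+u/4-.5,211+v/4-.5]); s=lambda u,v:np.array([315+(u-360)/4.8-.5,170+v/4.8-.5])
obs=[('top','red',t(199,264)),('top','yel',t(262,248)),('top','mark',t(184.5,299)),('top','cen',t(181,181)),('side','red',s(677,67)),('side','yel',s(665,29)),('side','mark',s(688,231))]
r=fit(obs,[535.4,-190.4,3.127,0,.5]);print(r.x.round(3),(r.x[3]*57.3).round(1),'nut',1.22-r.x[4]);print(r.fun.reshape(-1,2).round(2))"
```

```text
[ 5.34977e+02 -1.89678e+02  3.13500e+00 -8.20000e-02  6.48000e-01] -4.7 nut 0.5719592432106431
[[ 0.32  0.06]
 [ 0.43 -0.17]
 [ 0.07 -0.29]
 [-0.19 -0.17]
 [-0.16  0.74]
 [ 0.43  0.73]
 [ 0.19  0.18]]
```

The nut is jammed at about 0.57, but the screw sits at about -0.08 rad, near the 0.11 limit. I'll go back over the pins, bring the lever onto the line and squeeze again there.

```bash
python3 -c "
from h import *
inc([490,-204.2,180],-72.5)"
```

```text
t 15.7 pos [ 490.6 -404.7  232. ] yaw -77.59 w 53.0 F [-0.2  1.7 -0.8] q6 35.3
shift [ 0.0425 -0.1959  0.0521] turn [-0.0005  0.0002 -0.0889]
```

{"name": "arm_command", "arguments": {
  "increments": [
    [0.3,0.008,-0.04,0,0,0,-0.02],
    [0.3,0.017,-0.08,0,0,0,-0.04],
    [0.3,0.026,-0.12,0,0,0,-0.06],
    [0.3,0.034,-0.16,0,0,0,-0.08],
    [0.3,0.0425,-0.196,0.02,0,0,-0.089],
    [0.3,0.0425,-0.196,0.052,0,0,-0.089],
    [0.3,0.0425,-0.196,0.052,0,0,-0.089],
    [0.3,0.0425,-0.196,0.052,0,0,-0.089],
    [0.3,0.0425,-0.196,0.052,0,0,-0.089]
  ]
}}

```text
time_s: 16.6
ee_pos: [490.7, -204.3, 181.3]
ee_rot: [[0.953, 0.302, 0.001], [0.302, -0.953, -0.001], [0.001, 0.001, -1.0]]
force: [0.2, 0.1, 0.1]
grip_width: 59.8
```

```bash
python3 -c "
from h import *
inc([490,-204.2,82],-72.5)"
```

```text
t 16.6 pos [ 490.7 -204.3  181.3] yaw -72.45 w 59.8 F [0.2 0.1 0.1] q6 46.6
shift [-0.0007 -0.0004  0.0993] turn [ 0.0011 -0.0011  0.0009]
```

{"name": "arm_command", "arguments": {
  "increments": [
    [0.3,-0.0007,0,0.03,0,0,0],
    [0.3,-0.0007,0,0.05,0,0,0],
    [0.3,-0.0007,0,0.065,0,0,0],
    [0.3,-0.0007,0,0.08,0,0,0],
    [0.3,-0.0007,0,0.09,0,0,0],
    [0.3,-0.0007,0,0.099,0,0,0],
    [0.3,-0.0007,0,0.099,0,0,0],
    [0.3,-0.0007,0,0.099,0,0,0]
  ]
}}

```text
time_s: 17.4
ee_pos: [489.7, -204.1, 81.3]
ee_rot: [[0.953, 0.302, 0.0], [0.302, -0.953, -0.0], [0.0, 0.0, -1.0]]
force: [-0.2, 0.1, 0.3]
grip_width: 59.9
```

```bash
python3 -c "
from h import *
inc([490,-204.2,82],-72.5)"
```

```text
t 17.4 pos [ 489.7 -204.1   81.3] yaw -72.43 w 59.9 F [-0.2  0.1  0.3] q6 46.5
shift [ 0.0003  0.0002 -0.0007] turn [ 0.0003 -0.0003  0.0012]
```

Now I'll close centred, hold, open and lift.

{"name": "arm_command", "arguments": {
  "increments": [
    [0.36,0,0,0,0,0,0],
    [0.42,0,0,0,0,0,0],
    [0.48,0,0,0,0,0,0],
    [0.52,0,0,0,0,0,0],
    [0.56,0,0,0,0,0,0],
    [0.6,0,0,0,0,0,0],
    [0.7,0,0,0,0,0,0],
    [0.8,0,0,0,0,0,0],
    [0.8,0,0,0,0,0,0],
    [0.8,0,0,0,0,0,0],
    [0.8,0,0,0,0,0,0],
    [0.8,0,0,0,0,0,0]
  ],
  "force": 50
}}

```text
time_s: 18.6
ee_pos: [489.8, -204.3, 82.1]
ee_rot: [[0.953, 0.302, 0.001], [0.302, -0.953, -0.001], [0.001, 0.001, -1.0]]
force: [-6.3, 0.6, 25.4]
grip_width: 32.6
```

{"name": "arm_command", "arguments": {
  "increments": [
    [0.8,0,0,0,0,0,0],
    [0.8,0,0,0,0,0,0],
    [0.8,0,0,0,0,0,0],
    [0.8,0,0,0,0,0,0],
    [0.8,0,0,0,0,0,0],
    [0.8,0,0,0,0,0,0],
    [0.8,0,0,0,0,0,0],
    [0.8,0,0,0,0,0,0]
  ]
}}

```text
time_s: 19.4
ee_pos: [489.8, -204.3, 82.1]
ee_rot: [[0.953, 0.302, 0.001], [0.302, -0.953, -0.001], [0.001, 0.001, -1.0]]
force: [-6.8, 1.1, 24.9]
grip_width: 32.5
```

{"name": "arm_command", "arguments": {
  "increments": [
    [0.65,0,0,0,0,0,0],
    [0.6,0,0,0,0,0,0],
    [0.55,0,0,0,0,0,0],
    [0.5,0,0,0,0,0,0],
    [0.44,0,0,0,0,0,0],
    [0.38,0,0,0,0,0,0],
    [0.32,0,0,0,0,0,0],
    [0.32,0,0,0,0,0,0],
    [0.32,0,0,0,0,0,0]
  ]
}}

```text
time_s: 20.3
ee_pos: [489.4, -203.9, 80.8]
ee_rot: [[0.953, 0.302, -0.0], [0.302, -0.953, 0.0], [-0.0, -0.0, -1.0]]
force: [0.0, 0.9, 0.3]
grip_width: 58.2
```

{"name": "arm_command", "arguments": {
  "increments": [
    [0.32,0,0,-0.01,0,0,0],
    [0.32,0,0,-0.025,0,0,0],
    [0.32,0,0,-0.05,0,0,0],
    [0.32,0,0,-0.09,0,0,0],
    [0.32,0,0,-0.13,0,0,0],
    [0.32,-0.04,0,-0.15,0,0,0],
    [0.32,-0.04,0.04,-0.15,0,0,0],
    [0.32,-0.04,0.08,-0.15,0,0,0],
    [0.32,-0.04,0.12,-0.15,0,0,0],
    [0.32,-0.04,0.16,-0.15,0,0,0],
    [0.32,-0.04,0.2,-0.15,0,0,0],
    [0.32,-0.04,0.2,-0.15,0,0,0]
  ]
}}

```text
time_s: 21.5
ee_pos: [512.6, -411.0, 231.4]
ee_rot: [[0.954, 0.3, 0.001], [0.3, -0.954, -0.002], [0.001, 0.002, -1.0]]
force: [0.8, 0.0, -0.3]
grip_width: 58.0
```

```bash
python3 - <<'E'
from h import *
T,S=bot.snapshot('top'),bot.snapshot('side')
cv2.imwrite('pics/topF.png',T);cv2.imwrite('pics/sideF.png',S)
a,b=T[211:301,369:459],S[170:245,315:395]
cv2.imwrite('pics/p14.png',np.hstack([cv2.resize(a,(360,360),interpolation=3),cv2.resize(b,(384,360),interpolation=3)]))
def cent(I,o,lo,hi,top=False):
    h=cv2.cvtColor(I,cv2.COLOR_BGR2HSV); m=cv2.inRange(h,lo,hi)|(cv2.inRange(h,(172,)+lo[1:],(180,)+hi[1:]) if lo[0]==0 else 0)
    n,_,st,c=cv2.connectedComponentsWithStats(m); return [(st[i].tolist(),(c[i]+o).round(1).tolist()) for i in range(1,n) if st[i,4]>4]
print('red top',cent(a,[369,211],(0,140,60),(8,255,255)));print('yel top',cent(a,[369,211],(22,150,90),(32,255,255)))
for k,z,p in (('red',112,0),('mark',23,0)):
    e={'red':50,'mark':61.5}[k]; print(k,'pred top',[px('top',[*(np.array([535,-189.7])+e*np.array([np.cos(3.135+q),np.sin(3.135+q)])),z]).round(1) for q in(-.1,0,.1)])
E
```

```text
red top [([49, 63, 6, 6, 25], [420.3, 276.8]), ([45, 70, 2, 9, 18], [414.5, 285.0])]
yel top [([64, 58, 6, 5, 23], [435.5, 271.2])]
red pred top [array([418.1, 276.5]), array([420.7, 276.6]), array([423.3, 276.4])]
mark pred top [array([411.8, 284.9]), array([414.7, 285. ]), array([417.7, 284.8])]
```

```bash
python3 -c "
from h import *
c=np.array([535,-189.7]);f=lambda u,v:(lambda d:np.arctan2(d[1],d[0]))(atz('top',u,v,111)[:2]-c)
print('nut',1.22-((f(435.5,271.2)-f(420.3,276.8))%6.283))
print(bot.job_done())"
```

```text
nut 0.5777485456930072
the job is handed in; nothing more can be done
None
```

I set the stop with its red-capped lever over the red line, jammed the nut there, released it and handed the job in at about 21.6 s. The hand-in gives no verdict.

- **Turning:** With the jaws around both pins, I turned the screw counter-clockwise from about -0.74 rad to the line while the nut was still loose (about 0.04).
- **First squeeze:** I closed the levers in step with the arm until the nut stopped at about 0.57. I first read the falling jaw width under load as the nut still turning, then found it was give in the gripper. Recentring for that pushed the screw to about -0.08 rad, inside the 0.11 limit but close to it.
- **Second squeeze:** I went back, brought the lever onto the line and squeezed again with the grip set to 50 N. The jaw width held steady at 32.5 mm for 0.8 s, then I let go and lifted clear.
- **Last checks:** After release, the top camera put the screw within about 0.02 rad of the line and the nut at 0.58, unchanged since the first squeeze.

**Not confirmed:**
- The force on each lever was set through the grip, not measured separately.
- I had used up the 12 pictures, so the last check was colour detection in the top image only.
- I did not recheck the other stop or the loose items in the final images. Away from this stop, the arm stayed at about 180 mm or higher.

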